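# Refit the filter cover of the bench dust cleaner

### The job

The vent cover of the dust cleaner was hung on the hook stand while its filter was changed. Lift it up and off the hook, lay it on the bench with its ribbed face up and let go, then take it afresh so that its lip is free, hook the lip into the slot of the cleaner with the cover sloping, and pivot the cover down until it snaps flat under the latch. Do not disturb the three pots and let go of everything at the end.

Things in the scene. Friction and masses are not known exactly. Their poses are not given: they have to be found in the camera images.
- cover: white flat vent cover, plate 150 x 100 mm, 6 mm thick, 0.15 to 0.31 kg. Origin: centre of the plate's underside; x along the length, lip at -x, z out of the ribbed outer face. At the start it hangs upright, lip up, on the hook, ribbed face to the stand's post (cover z along stand +x, underside at stand x = 0); there only its lip end can be pinched from above. Its dark stripes are not open.
- lip (a point): middle of the lip's front edge, at its underside (cover x = -89, y = 0, z = 0 mm). The lip is a tongue 70 mm wide and 4 mm thick (z = 0 to 4 mm), from the plate's front edge at x = -75 to x = -89 mm
- window (a point): middle of the through-opening by which the cover hangs (cover x = -42, y = 0, z = 3 mm): x = -53 to -31, y = -25 to 25 mm. A full-width bar, x = -75 to -53 mm, lies between it and the lip; lip and bar together give 36 mm to pinch above the hook
- rib (a point): middle of the rib's top (cover x = 32, y = 0, z = 28 mm). The rib, for gripping, is 14 mm thick (x = 25 to 39), 60 mm long (y = -30 to 30) and rises 22 mm from the plate (z = 6 to 28 mm)
- stand: fixed stand. Origin on the bench; the hook points along its -x, roughly to the robot. Foot plate 12 mm high (x = -5 to 110, y = -65 to 65 mm); post x = 50 to 64 mm, 60 mm wide, 165 mm high; from its top a flat hook, 30 mm wide, 5 mm thick, runs to -x and ends in an upturned tip at x = -16 to -10 mm
- hook (a point): middle of the hook's upper face where the cover hangs (stand x = 3, y = 0, z = 165 mm). The upturned tip rises 8 mm above it. To come off, the cover must rise more than 8 and less than 17 mm, then move 30 mm or more to stand -x
- cleaner: fixed grey box 200 x 140 mm, open filter bay on top. Origin: centre of its underside on the bench; slot at its -x end (roughly the robot's side), latch at +x. The fitted cover lies on a ledge at z = 60 mm, headed as the cleaner, its origin at cleaner (0, 0, 60) mm; play 2 mm in x, 3 mm in y, between side rims at y = +-53 and a rear rim at x = 77 mm, all 66 mm high
- slot (a point): middle of the slot's mouth (cleaner x = -77, y = 0, z = 65 mm), which opens to cleaner +x: 78 mm wide, z = 60 to 70 mm, 15 mm deep (to x = -92 mm), under a hood 4 mm thick (top at z = 74 mm). The lip enters with the cover sloping 10 to 20 degrees, lip end low
- latch (a joint): spring latch at the cleaner's rear, m: 0 at rest (forward), up to 0.010 pushed back along cleaner +x; spring 1.8 N at rest plus 150 N/m. Pressing down on the cover's rib with some 6 to 20 N pushes it back, and it springs forward to 0 once the rear edge is below its nose
- rear (a point): middle of the cover's rear edge, at its underside (cover frame x = 75, y = 0, z = 0 mm)
- latch_nose (a point): tip of the latch nose at its flat underside (at rest cleaner x = 70, y = 0, z = 67.5 mm); nose 36 mm wide, its steep ramp rises to z = 85 mm
- bowl: white bowl, 90 mm wide, 55 mm high; origin under its centre; a bystander
- cup: green cup, 72 mm wide, 60 mm high; origin under its centre; a bystander
- dish: terracotta bowl, 80 mm wide, 45 mm high; origin under its centre; a bystander
Not all that is in view belongs to the job. Several things have the shape of the cover; the one meant has the colours described above.

How it is judged (in metres and radians):
On the way, in this order (a step that is already met when the one before it is completed fails the run):
1. the cover is off the hook, in the gripper (x of cover in the frame of stand below -0.022 m and height (world z) of cover above 0.06 m and contact force between the fingers and cover above 0.3 N), for 0.1 s.
2. the cover lies on the bench, ribbed face up, let go (angle between cover's own z axis and vertical below 0.1 rad and height (world z) of cover below 0.012 m and contact force between the fingers and cover below 0.05 N and linear speed of cover below 0.03 m/s), for 0.2 s.
3. the lip is in the slot while the cover still slopes (more than 5 degrees) (x of lip in the frame of cleaner below -0.08 m and z of lip in the frame of cleaner between 0.055 and 0.07 m and y of lip in the frame of cleaner between -0.01 and 0.01 m and angle between the z axis of cover and the z axis of cleaner, either way round above 0.087 rad and angle between cover's own z axis and vertical below 0.8 rad), for 0.1 s.
At the end, for the whole second after the job is handed in: The cover lies flat in the cleaner (within 2 degrees), ribbed face up: lip more than 3 mm inside the slot and within 5 mm above the ledge, rear edge within 3.5 mm above the ledge and under the latch nose, latch sprung forward (under 2 mm), cover at rest and not touched by the gripper (x of lip in the frame of cleaner below -0.08 m and z of lip in the frame of cleaner between 0.056 and 0.065 m and z of rear in the frame of cleaner between 0.056 and 0.0635 m and x of rear in the frame of cleaner above 0.069 m and angle between the z axis of cover and the z axis of cleaner, either way round below 0.035 rad and angle between cover's own z axis and vertical below 0.1 rad and value of joint latch below 0.002 m and linear speed of cover below 0.02 m/s and contact force between the fingers and cover below 0.05 N).
It fails at once if the bowl is shifted by more than 30 mm or tipped over (distance of bowl from where it was at the start of the episode above 0.03 m or angle between bowl's own z axis and vertical above 0.5 rad).
It fails at once if the cup is shifted by more than 30 mm or tipped over (distance of cup from where it was at the start of the episode above 0.03 m or angle between cup's own z axis and vertical above 0.5 rad).
It fails at once if the dish is shifted by more than 30 mm or tipped over (distance of dish from where it was at the start of the episode above 0.03 m or angle between dish's own z axis and vertical above 0.5 rad).
It also fails if it takes over 72 s, if anything falls off the work surface, if the arm or the gripper's body presses on something with over 40 N, if the wrist force passes 120 N, or if a joint passes its speed limit or range.

### The arm

A 7-joint arm with a two-finger parallel gripper is mounted at the origin on the work surface. World frame = base frame: x ahead of the robot, y to its left, z up, the work surface at z = 0. Lengths are in mm, angles in rad, forces in N, time in s.
With the tool pointing down it reaches from about 400 to 900 mm from the base axis. Payload 5.5 kg.
Tool frame: the origin (TCP) lies at the very end of the fingers, on their centre line; the grasp point (between the pads) lies 19 mm behind it (arm.grip_point_offset is the distance from the TCP to the grasp point, in mm); z points along the fingers, y is the line along which they close (so a half turn about z gives the same grasp; the last joint's range is limited). The gripper opens to 92 mm and grips with 3 to 60 N. Pads are 19 mm wide; open, the fingers measure 130 mm over their backs; the gripper's body (75 mm by 190 mm) begins 47 mm behind the grasp point.
Start: joints at [1.472, 0.501, -0.427, 1.55, 0.221, 1.138, -0.21], TCP at [230.107, -607.907, 195.129] pointing down, gripper open.
Joint ranges: [-2.88, 2.88], [-0.31, 2.03], [-1.54, 1.56], [0.2, 2.42], [-1.41, 4.55], [0.19, 2.02], [-2.57, 2.57]. Speed limits (rad/s): [2.57, 2.57, 3.14, 3.14, 3.14, 3.14, 3.14].

### API

Orientations are given as a rotation vector (axis times angle).
In Python, from plant import sensors, grab_frame, arm gives the robot as it stands.
- The arm moves only by the tool send_rows, never from a script. Its argument "increments" is a list that holds one entry, the list of rows, each a list of 7 numbers: the closure, from 0 (fully open) to 1 (shut), then the shift along the tool's x, y, z in m, then the turn, a rotation vector about the tool's x, y, z in rad. In form: [[[fingers, tx, ty, tz, wx, wy, wz], ...]]. A call has 1 to 20 rows; each row shifts and turns the commanded pose from where the row before left it, along the tool's axes as they then stand; what a row does not reach is not made up. A row lasts 1/8 s, in which the tool goes at most 62.5 mm and 10.7 degrees, less where a joint would pass 70% of its speed; a pose out of reach is approached as far as the arm can. A call with a gripper value outside its range is refused whole. The fingers move at their own pace and stop on an object; "grip_force" is the grip in N (left out, the last holds). Time passes only in rows, so rows that do not move let the fingers close. It gives the time, the measured TCP pose, the force, the opening and the grip force at its end, in the units of the state.
- sensors.get_obs(): the state, without advancing time (a new reading comes with each control period).
- grab_frame(name): name is "scene" or "top"; returns a dict with "color" (400x640x3 uint8, red, green, blue), "fx", "fy", "cx", "cy" (pixels), "k1" (the pictures are not rectified: a ray, as slopes to the right and down, at radius r is drawn at 1 + k1 r^2 times it, then the intrinsics apply), "camera_from_world" (4x4, takes a point from world to camera coordinates). Camera axes: x right, y down, z forward; pixel columns grow to the right and rows downward; lengths in mm; the calibration is good to about 2 mm. A picture is of the moment at which its call begins. There is no depth.
- arm.hand_in(): hands the job in; it is judged then, once.
The state is a dict: "time_s": time; "q": joint angles; "qvel": joint speeds; "tau": joint torques, N m; "position": TCP position; "orientation": TCP orientation; "ft_force": force on the tool from outside, world axes, zero at the start; "wrist_torque": the same for the moment, N m; "width": finger opening in mm; "grasp_force": force on a finger pad.
Only numpy, scipy, OpenCV 4.12 (cv2) and the standard library are available. Lean on these libraries where they do the work, as an engineer would, in place of code of your own. Each camera call takes 0.05 s, during which the arm holds its last target. There are 200 camera calls.

## Working session

There is one attempt and no reset: what is moved stays moved. The work goes in short steps, Python scripts to look and compute and a tool call to move; the robot and the scene stay as the last step left them, time stands still between calls to the robot, and variables do not carry over. Pictures are saved under pics/ and viewed, at most 10 in all, crops included, and the job is handed in when it is done.

Besides the shell and the picture viewer there is one more tool, called after "Emit:" as name(argument=value, ...) on one line, values as JSON. send_rows: Moves the arm, as the interface text tells. Its arguments: {"type":"object","properties":{"increments":{"type":"array"},"grip_force":{"type":"number"}},"required":["increments"]}

```bash
ls; mkdir -p pics; python3 - <<'E'
from plant import sensors, grab_frame, arm
import cv2,numpy as np
print(sensors.get_obs())
for n in ("scene","top"):
    f=grab_frame(n); cv2.imwrite(f"pics/{n}0.png",f["color"][:,:,::-1]); print(n,f["fx"],f["fy"],f["cx"],f["cy"],f["k1"]); print(f["camera_from_world"])
print(dir(arm))
E
```

```text
pics
{'time_s': 0.0, 'q': array([ 1.47221586,  0.50183245, -0.42679232,  1.55143287,  0.22078235,
        1.13831585, -0.21030469]), 'qvel': array([-0.00027116, -0.00083192,  0.00126684,  0.00106203, -0.00163862,
       -0.00212577, -0.00147901]), 'tau': array([ 7.86047895e-04, -5.66595840e+01, -5.81569612e+00, -2.79112709e+01,
       -6.85281632e-02,  3.08995717e-02,  2.11937800e-04]), 'position': array([ 229.75739648, -607.22712078,  194.09529888]), 'orientation': array([-3.08843745e+00, -5.64906788e-01,  4.27588118e-04]), 'ft_force': array([ 0.26923892, -0.22698639,  0.47479149]), 'wrist_torque': array([-0.01058234,  0.02117062, -0.00349125]), 'grasp_force': 0.0, 'width': 91.60420707254346}
scene 478.6047914339037 478.6047914339037 313.4475551459569 196.4476094494413 -0.0071867801108252164
[[ 7.13320739e-01  7.00828934e-01  3.51128388e-03 -4.78042326e+02]
 [ 5.16094747e-01 -5.21891005e-01 -6.79173020e-01 -1.64774374e+02]
 [-4.74151596e-01  4.86280356e-01 -7.33969808e-01  1.57281886e+03]
 [ 0.00000000e+00  0.00000000e+00  0.00000000e+00  1.00000000e+00]]
top 378.1389958894782 378.1389958894782 327.0743061624626 198.9031219490367 -0.022403651080140155
[[-1.87085755e-03 -9.99789853e-01 -2.04144273e-02  1.00971099e+02]
 [-9.96519442e-01  3.56529828e-03 -8.32843899e-02  5.74703212e+02]
 [ 8.33396715e-02  2.01875605e-02 -9.96316697e-01  1.09350993e+03]
 [ 0.00000000e+00  0.00000000e+00  0.00000000e+00  1.00000000e+00]]
['IKError', '__class__', '__delattr__', '__dict__', '__dir__', '__doc__', '__eq__', '__format__', '__ge__', '__getattribute__', '__getstate__', '__gt__', '__hash__', '__init__', '__init_subclass__', '__le__', '__lt__', '__module__', '__ne__', '__new__', '__reduce__', '__reduce_ex__', '__repr__', '__setattr__', '__sizeof__', '__str__', '__subclasshook__', '__weakref__', 'grip_point_offset', 'hand_in']
```

View pics/scene0.png

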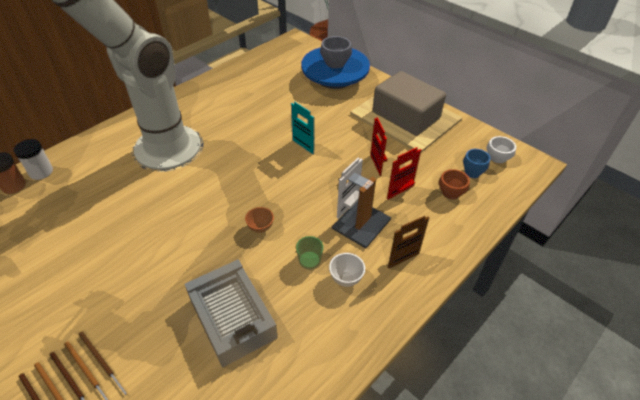

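View pics/top0.png

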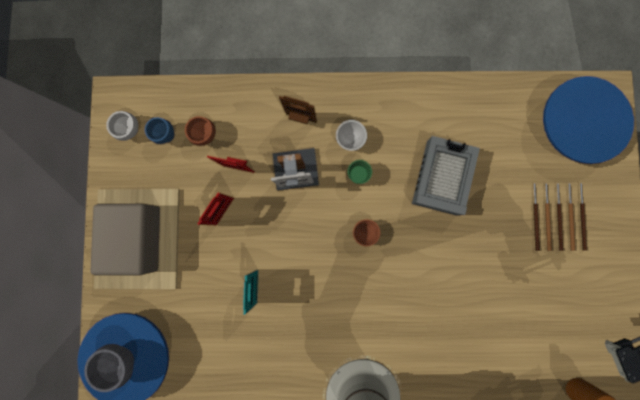

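The white candidate hangs on the stand at scene (350,185), top (292,177). The others are teal (303,128), red (379,145) and (403,172), and brown (407,242). Only the white one fits the description. I'll confirm it in an enlarged crop.

```bash
python3 - <<'E'
import cv2,numpy as np
s=cv2.imread("pics/scene0.png");t=cv2.imread("pics/top0.png")
def c(im,x,y,w,h,k): return cv2.resize(im[y:y+h,x:x+w],None,fx=k,fy=k,interpolation=cv2.INTER_CUBIC)
a=c(s,320,150,80,100,5) #400x500
b=c(t,262,140,66,55,6)  #396x330
d=c(t,406,128,80,92,5)[:,:] #400x460
o=np.zeros((600,800,3),np.uint8); o[:500,:400]=a
o[:264,400:]=cv2.resize(b,(400,264*1))[:264]  
o[264:600,400:692]=cv2.resize(d,(292,336))
cv2.imwrite("pics/crop1.png",o)
E
```

```text
(no output)
```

View pics/crop1.png

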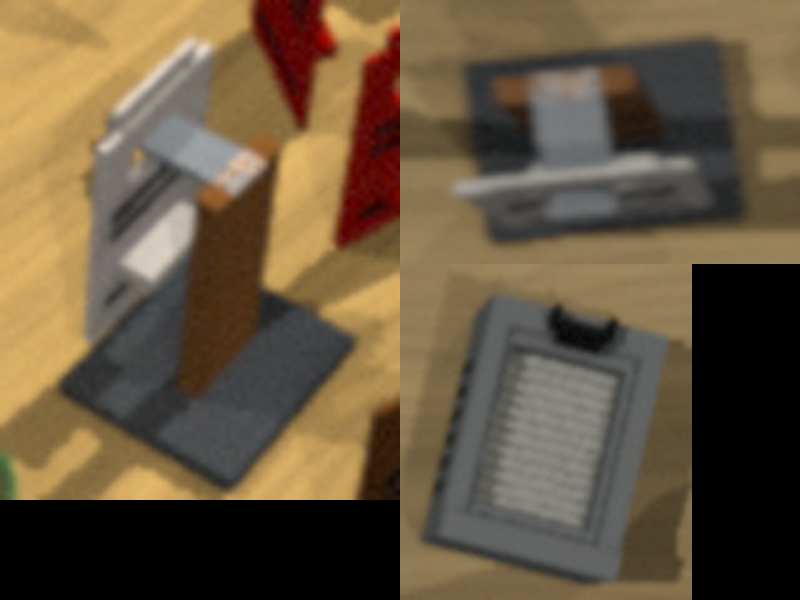

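```bash
cat > h.py <<'E'
import numpy as np,cv2,pickle,os
from scipy.spatial.transform import Rotation as R
from scipy.optimize import least_squares
def grab(n):
    from plant import grab_frame
    f=grab_frame(n); return f
def proj(f,P):
    P=np.atleast_2d(np.asarray(P,float)); T=f["camera_from_world"]; c=P@T[:3,:3].T+T[:3,3]
    s=c[:,:2]/c[:,2:]; s=s*(1+f["k1"]*(s**2).sum(1,keepdims=True))
    return s*[f["fx"],f["fy"]]+[f["cx"],f["cy"]]
def world(p,P):
    x,y,a=p; P=np.atleast_2d(np.asarray(P,float)); c,s=np.cos(a),np.sin(a)
    return np.c_[x+c*P[:,0]-s*P[:,1], y+s*P[:,0]+c*P[:,1], P[:,2]]
def fit(obs,p0):  # obs: list of (frame, model pts, pixels)
    fn=lambda p:np.concatenate([(proj(f,world(p,m))-u).ravel() for f,m,u in obs])
    r=least_squares(fn,p0,x_scale=[10,10,.1],loss="soft_l1"); return r.x,r.fun
E
python3 - <<'E'
from h import *
S,T=grab("scene"),grab("top")
pickle.dump((S,T),open("f0.pkl","wb"))
ps,e=fit([(T,[[110,65,12],[110,-65,12],[-5,-65,12],[-5,65,12]],[[273.2,153.5],[314.3,147.9],[318.4,184.8],[277.7,190.4]]),
 (S,[[-5,-65,12],[110,-65,12],[110,65,12]],[[332.4,227],[366,247],[390.4,218.4]])],[500,0+100,0.1])
print("stand",ps,e.round(1))
pc,e=fit([(T,[[100,-70,66],[100,70,66],[-100,-70,74],[-100,70,74]],[[479.4,148.8],[431.2,137],[465.7,214.6],[412.8,203.6]]),
 (S,[[-100,70,74],[-100,-70,74],[100,70,66],[100,-70,66]],[[240,262],[187,285],[275,320],[218,350]])],[600,-250,0.2])
print("cleaner",pc,e.round(1))
# overlays
def draw(im,f,p,segs,col,x0,y0,k):
    for a,b in segs:
        q=(proj(f,world(p,[a,b]))-[x0,y0]+.5)*k-.5
        cv2.line(im,*[tuple(int(v) for v in w) for w in q.round()],col,1,cv2.LINE_AA)
def box(x0,x1,y0,y1,z0,z1):
    c=[(x,y,z) for x in(x0,x1) for y in(y0,y1) for z in(z0,z1)]
    return [(a,b) for i,a in enumerate(c) for b in c[i+1:] if sum(u!=v for u,v in zip(a,b))==1]
st=box(-5,110,-65,65,0,12)+box(50,64,-30,30,12,165)+box(0,6,-50,50,63,185)
cl=box(-100,100,-70,70,0,66)+box(-77,77,-53,53,66,66)+[((-100,-70,74),(-100,70,74)),((-77,-70,74),(-77,70,74))]
o=np.zeros((600,800,3),np.uint8)
for f,x0,y0,w,h,ox,oy in[(S,180,250,100,75,0,0),(S,325,150,80,75,400,0),(T,400,130,90,75,0,300),(T,255,130,90,75,400,300)]:
    im=cv2.resize(f["color"][y0:y0+h,x0:x0+w,::-1],None,fx=4,fy=4,interpolation=cv2.INTER_CUBIC)
    im=np.ascontiguousarray(im)
    draw(im,f,pc,cl,(0,255,255),x0,y0,4);draw(im,f,ps,st,(0,255,0),x0,y0,4)
    o[oy:oy+h*4,ox:ox+w*4]=im
cv2.imwrite("pics/ov1.png",o)
E
```

```text
stand [6.15909906e+02 1.86034021e+02 1.31069713e-01] [-0.6 -0.5  0.7 -0.7  1.6 -0.3 -0.6 -0.1 -1.4 -0.4 -0.1 -0.3  0.4 -1.2]
cleaner [ 6.36116984e+02 -2.42318863e+02 -2.65210291e-01] [-0.9 -0.  -0.2 -0.6 -2.4  1.4  2.  -0.4 -1.  -4.6 -2.1 -3.3  1.4  2.8
  0.1  2.9]
```

View pics/ov1.png

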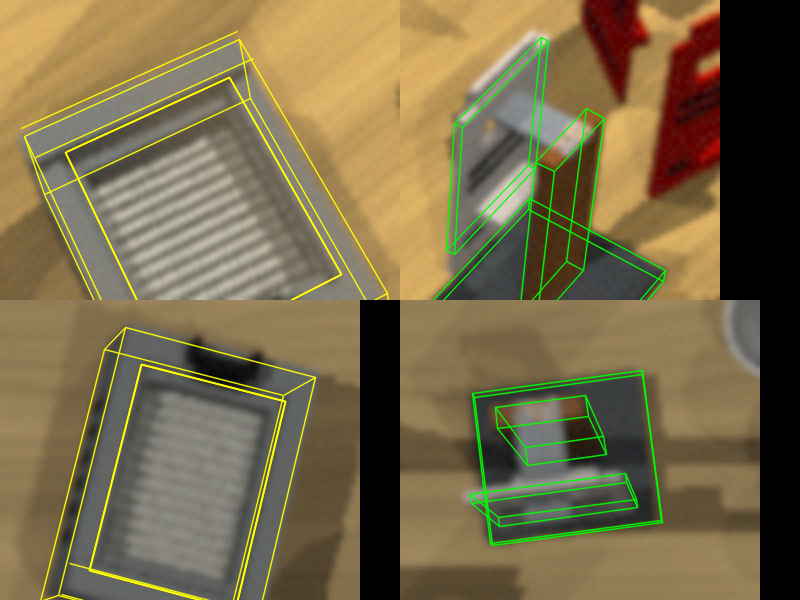

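The crops confirm the white cover hanging on the grey hook, with its lip up and ribbed face to the post. The stand fit matches the picture. I'll refit the cleaner with box corners at 66 mm and locate the bystanders.

```bash
cat >> h.py <<'E'
def ray(f,u,z):
    s=(np.asarray(u,float)-[f["cx"],f["cy"]])/[f["fx"],f["fy"]]; s=s/(1+f["k1"]*(s@s))
    T=f["camera_from_world"]; Rt=T[:3,:3]; o=-Rt.T@T[:3,3]; d=Rt.T@np.r_[s,1]
    return (o+d*(z-o[2])/d[2])[:2]
def draw(im,f,p,segs,col,x0,y0,k):
    for a,b in segs:
        q=(proj(f,world(p,[a,b]))-[x0,y0]+.5)*k-.5
        cv2.line(im,*[tuple(int(v) for v in w) for w in q.round()],col,1,cv2.LINE_AA)
def box(x0,x1,y0,y1,z0,z1):
    c=[(x,y,z) for x in(x0,x1) for y in(y0,y1) for z in(z0,z1)]
    return [(a,b) for i,a in enumerate(c) for b in c[i+1:] if sum(u!=v for u,v in zip(a,b))==1]
E
python3 - <<'E'
from h import *
S,T=pickle.load(open("f0.pkl","rb"))
pc,e=fit([(T,[[100,-70,66],[100,70,66],[-100,-70,66],[-100,70,66]],[[479.0,148.8],[431.2,137],[465.7,214.6],[413.5,203.6]]),
 (S,[[-100,70,66],[-100,-70,66],[100,70,66],[100,-70,66]],[[240,260.5],[186.5,284],[275,320.5],[218,350]])],[600,-250,0.2])
print("cleaner",pc,e.round(1))
for n,u,z in [("bowl",(351,135),50),("cup",(359,172),55),("dish",(367,232),40),("teal top",(251,290),60),("red1",(215,209),60),("red2",(232,163),80),("base",(363,392),200),("knife",(537,200),10)]:
    print(n,ray(T,u,z).round())
cl=box(-100,100,-70,70,0,66)+box(-77,77,-53,53,66,66)+box(-100,-77,-43,43,66,74)+box(70,85,-18,18,67,85)
o=np.zeros((600,800,3),np.uint8)
for f,x0,y0,w,h,ox,oy in[(S,180,250,100,120,0,0),(T,400,130,90,90,400,0)]:
    k=4
    im=np.ascontiguousarray(cv2.resize(f["color"][y0:y0+h,x0:x0+w,::-1],None,fx=k,fy=k,interpolation=cv2.INTER_CUBIC))
    draw(im,f,pc,cl,(0,255,255),x0,y0,k)
    o[oy:oy+h*k,ox:ox+w*k]=im
cv2.imwrite("pics/ov2.png",o)
E
```

```text
cleaner [ 6.35725733e+02 -2.42247400e+02 -2.64571135e-01] [-0.6  0.1 -0.3 -0.4 -3.4  1.7  0.7 -0.1 -0.8 -1.4 -1.1 -0.6  1.3  2.2
  0.1  2.7]
bowl [761.  28.]
cup [650.   6.]
dish [477. -16.]
teal top [314. 314.]
red1 [544. 422.]
red2 [674. 369.]
base [95. 10.]
knife [ 571. -527.]
```

View pics/ov2.png

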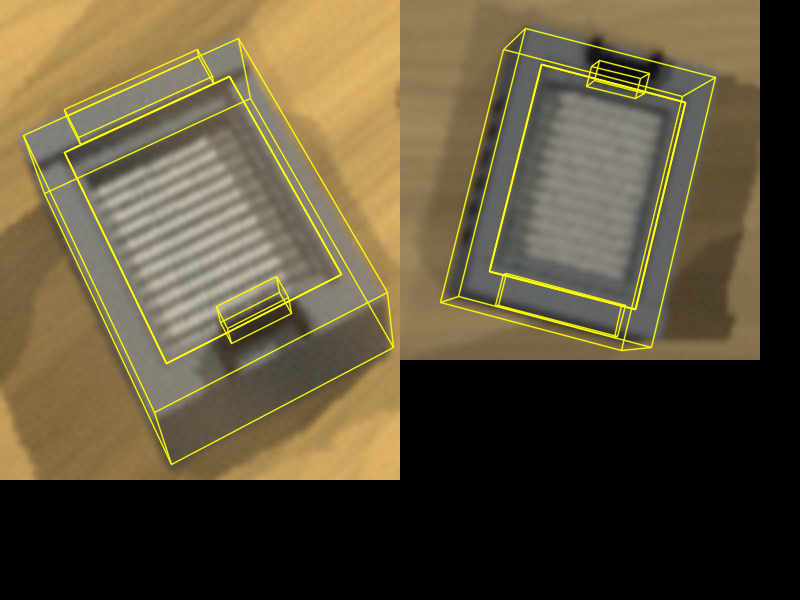

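```bash
cat >> h.py <<'E'
from scipy.optimize import minimize
from scipy.ndimage import map_coordinates
def refine(obs,p0):  # obs: (frame, segs): maximise gradient across projected edges
    G=[]
    for f,segs in obs:
        g=cv2.GaussianBlur(cv2.cvtColor(f["color"],cv2.COLOR_RGB2LAB)[...,0].astype(np.float32),(0,0),1)
        G.append((cv2.Sobel(g,cv2.CV_32F,1,0)/8,cv2.Sobel(g,cv2.CV_32F,0,1)/8))
    t=np.linspace(.08,.92,40)[:,None]
    def cost(p):
        c=0
        for (f,segs),(gx,gy) in zip(obs,G):
            for a,b in segs:
                P=np.array(a)*(1-t)+np.array(b)*t; q=proj(f,world(p,P)); d=q[-1]-q[0]; n=np.array([-d[1],d[0]])/np.hypot(*d)
                v=map_coordinates(gx,q.T[::-1],order=1,mode="nearest")*n[0]+map_coordinates(gy,q.T[::-1],order=1,mode="nearest")*n[1]
                c-=min(abs(v.mean()),8)
        return c
    best=min((minimize(cost,np.array(p0)+np.array(d),method="Nelder-Mead",options=dict(initial_simplex=np.array(p0)+np.array(d)+np.vstack([np.zeros(3),np.diag([4,4,.02])]))) for d in [(0,0,0),(3,0,0),(-3,0,0),(0,3,0),(0,-3,0),(0,0,.02),(0,0,-.02)]),key=lambda r:r.fun)
    return best.x,best.fun,cost(p0)
E
python3 - <<'E'
from h import *
S,T=pickle.load(open("f0.pkl","rb"))
def rect(x0,x1,y0,y1,z):return [((x0,y0,z),(x1,y0,z)),((x1,y0,z),(x1,y1,z)),((x1,y1,z),(x0,y1,z)),((x0,y1,z),(x0,y0,z))]
o=rect(-100,100,-70,70,66)
so=[o[0],o[2],o[3]]+[((100,70,0),(100,-70,0))]
pc=[635.7,-242.2,-.2646]
for obs in ([(T,o),(S,so)],[(T,o)],[(S,so)]): print("cl",refine(obs,pc))
ps=[615.9,186,.131]; q=rect(-5,110,-65,65,12)
for obs in ([(T,q),(S,q[1:3]+[q[0]])],[(T,q)],[(S,q[:3])]): print("st",refine(obs,ps))
E
```

```text
cl (array([ 6.39225411e+02, -2.45793294e+02, -2.59138841e-01]), np.float64(-47.160607256633234), np.float64(-42.06448157543601))
cl (array([ 6.32000960e+02, -2.44069885e+02, -2.45474144e-01]), np.float64(-29.113489283066844), np.float64(-28.03482745615567))
cl (array([ 6.38974338e+02, -2.45778875e+02, -2.61027450e-01]), np.float64(-18.2595531240228), np.float64(-14.029654119280343))
st (array([6.14338800e+02, 1.85099746e+02, 1.27637172e-01]), np.float64(-55.87377648335281), np.float64(-52.983170950729686))
st (array([6.159e+02, 1.860e+02, 1.310e-01]), np.float64(-32.0), -32)
st (array([6.19233333e+02, 1.84000000e+02, 1.37666667e-01]), np.float64(-24.0), np.float64(-20.983170950729686))
```

```bash
cat >> h.py <<'E'
from scipy.linalg import logm,expm
def obs():
    from plant import sensors
    return sensors.get_obs()
def pose(o=None):
    o=o or obs(); T=np.eye(4); T[:3,:3]=R.from_rotvec(o["orientation"]).as_matrix(); T[:3,3]=o["position"]/1e3; return T
def Rdown(psi): # tool z down, tool x at yaw psi
    return np.c_[[np.cos(psi),np.sin(psi),0],[np.sin(psi),-np.cos(psi),0],[0,0,-1]]
def plan(pos,Rm,n,T0=None):
    T0=pose() if T0 is None else T0; T1=np.eye(4); T1[:3,:3]=Rm; T1[:3,3]=np.asarray(pos)/1e3
    D=expm(np.real(logm(np.linalg.inv(T0)@T1))/n)
    print(n,"x",[round(float(v),4) for v in np.r_[D[:3,3],R.from_matrix(D[:3,:3]).as_rotvec()]])
    return T1
ST=[616,185.5,.131]; CL=[637,-245,-.259]
E
python3 - <<'E'
from h import *
t=world(ST,[[2.5,0,0]])[0]; print(t)
plan([t[0],t[1],265],Rdown(.131+np.pi/2),20)
T0=pose(); plan([400,-250,290],Rdown(1.1),9); 
E
```

```text
[618.47857941 185.8265641    0.        ]
20 x [0.0473, -0.0056, -0.0035, -0.0, -0.0, -0.067]
9 x [0.0408, -0.019, -0.0106, -0.0001, -0.0001, -0.082]
```

Emit:
send_rows(increments=[[[0,0.0473,-0.0056,-0.0035,0,0,-0.067],[0,0.0473,-0.0056,-0.0035,0,0,-0.067],[0,0.0473,-0.0056,-0.0035,0,0,-0.067],[0,0.0473,-0.0056,-0.0035,0,0,-0.067],[0,0.0473,-0.0056,-0.0035,0,0,-0.067],[0,0.0473,-0.0056,-0.0035,0,0,-0.067],[0,0.0473,-0.0056,-0.0035,0,0,-0.067],[0,0.0473,-0.0056,-0.0035,0,0,-0.067],[0,0.0473,-0.0056,-0.0035,0,0,-0.067],[0,0.0473,-0.0056,-0.0035,0,0,-0.067],[0,0.0473,-0.0056,-0.0035,0,0,-0.067],[0,0.0473,-0.0056,-0.0035,0,0,-0.067],[0,0.0473,-0.0056,-0.0035,0,0,-0.067],[0,0.0473,-0.0056,-0.0035,0,0,-0.067],[0,0.0473,-0.0056,-0.0035,0,0,-0.067],[0,0.0473,-0.0056,-0.0035,0,0,-0.067],[0,0.0473,-0.0056,-0.0035,0,0,-0.067],[0,0.0473,-0.0056,-0.0035,0,0,-0.067],[0,0.0473,-0.0056,-0.0035,0,0,-0.067],[0,0.0473,-0.0056,-0.0035,0,0,-0.067]]])

```text
time_s: 2.7
position: [617.7, 186.7, 265.0]
orientation: [-2.069, -2.364, 0.0]
ft_force: [0.7, 0.3, 0.4]
width: 91.8
grasp_force: 0.0
```

```bash
python3 - <<'E'
from h import *
o=obs(); print(o["q"].round(2),o["position"].round(1),o["ft_force"].round(2))
t=world(ST,[[2.5,0,0]])[0]
plan([t[0],t[1],182],Rdown(.131+np.pi/2),4)
E
```

```text
[ 0.27  0.55 -0.9   1.47  0.44  1.33 -0.53] [617.7 186.7 265. ] [0.68 0.26 0.4 ]
4 x [-0.0002, 0.0002, 0.0207, -0.0, 0.0, 0.0004]
```

```bash
python3 - <<'E'
from h import *
S=grab("scene");T=grab("top"); pickle.dump((S,T),open("f1.pkl","wb"))
o=np.zeros((600,800,3),np.uint8)
for f,x0,y0,ox in[(S,310,120,0),(T,240,120,400)]:
    k=4;w=100;h=120
    o[:h*k,ox:ox+w*k]=cv2.resize(f["color"][y0:y0+h,x0:x0+w,::-1],None,fx=k,fy=k,interpolation=cv2.INTER_CUBIC)
cv2.imwrite("pics/c3.png",o)
E
```

```text
(no output)
```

View pics/c3.png

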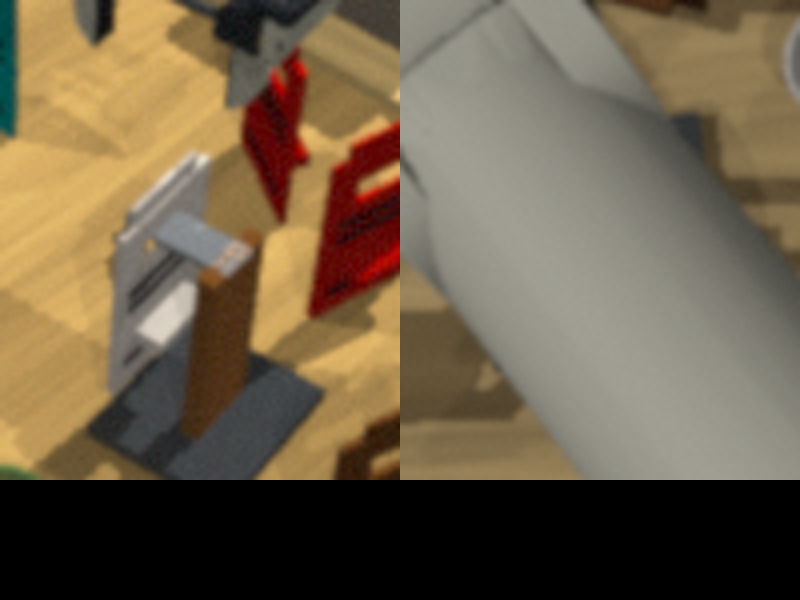

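Emit:
send_rows(increments=[[[0.3,0,0,0.022,0,0,0],[0.3,0,0,0.022,0,0,0],[0.3,0,0,0.022,0,0,0],[0.3,0,0,0.0205,0,0,0],[0.3,0,0,0,0,0,0],[0.6,0,0,0,0,0,0],[0.8,0,0,0,0,0,0],[1,0,0,0,0,0,0],[1,0,0,0,0,0,0],[1,0,0,0,0,0,0],[1,0,0,0,0,0,0]]], grip_force=40)

```text
time_s: 4.18
position: [617.9, 185.5, 178.7]
orientation: [2.071, 2.362, 0.0]
ft_force: [-0.1, 1.1, -0.2]
width: 8.9
grasp_force: 0.0
```

Emit:
send_rows(increments=[[[1,0,0,0,0,0,0],[1,0,0,0,0,0,0],[1,0,0,0,0,0,0]]])

```text
time_s: 4.55
position: [617.9, 185.5, 178.6]
orientation: [2.071, 2.362, -0.0]
ft_force: [0.3, -0.3, -0.4]
width: 0.7
grasp_force: 0.0
```

The fingers shut on nothing, so I need a look.

```bash
python3 - <<'E'
from h import *
S=grab("scene");T=grab("top"); pickle.dump((S,T),open("f2.pkl","wb"))
print(proj(S,[obs()["position"]]), proj(S,world(ST,[[2,0,201],[2,-35,201],[2,35,201]])))
x0,y0,k=310,100,6
im=np.ascontiguousarray(cv2.resize(S["color"][y0:y0+100,x0:x0+110,::-1],None,fx=k,fy=k,interpolation=cv2.INTER_CUBIC))
draw(im,S,ST,box(0,6,-50,50,90-53,187)+box(0,4,-35,35,187,201)+box(-5,110,-65,65,12,12),(0,255,0),x0,y0,k)
cv2.imwrite("pics/c4.png",im)
E
```

```text
[[349.49167605 171.72909995]] [[350.11335451 165.40779314]
 [342.32120123 173.05514942]
 [357.6657601  157.99569415]]
```

View pics/c4.png

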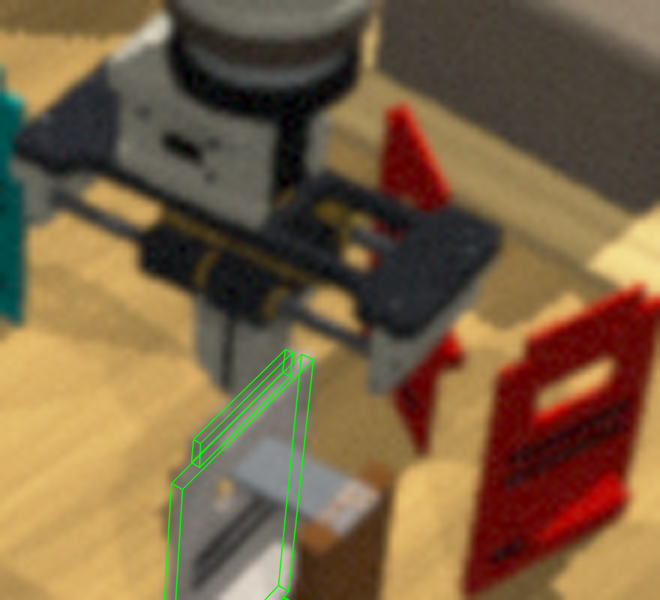

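```bash
python3 - <<'E'
from h import *
S,T=pickle.load(open("f1.pkl","rb")); a=.131
d=np.array([np.cos(a),np.sin(a),0])
p=np.array([617.7,186.7,265])
print(((proj(S,[p,p-d*46,p+d*46,p-d*46+[0,0,30],p+d*46+[0,0,30]])-[310,120]+.5)*4).round())
S2,_=pickle.load(open("f2.pkl","rb"))
x0,y0,k=325,135,12
im=cv2.resize(S2["color"][y0:y0+48,x0:x0+60,::-1],None,fx=k,fy=k,interpolation=cv2.INTER_CUBIC)
cv2.imwrite("pics/c5.png",im)
print(((proj(S2,[[617.9,185.5,z] for z in (178,190,201,210)])-[x0,y0]+.5)*k).round())
E
```

```text
[[169. 107.]
 [108.  77.]
 [233. 137.]
 [110.  40.]
 [237. 100.]]
[[300. 449.]
 [303. 409.]
 [306. 371.]
 [309. 340.]]
```

View pics/c5.png

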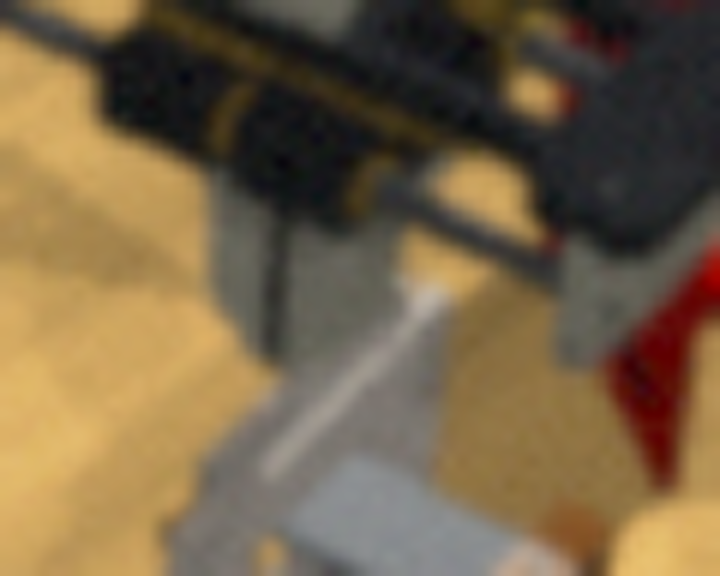

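The c5 crop shows the closed fingers ending right at the lip's top edge, around (275,365). In c3 the open tips also sit about 28 mm higher than their projected position. So the visible tips are higher than the reported TCP, and they closed above the lip. I'll open and go down slowly, watching the force.

Emit:
send_rows(increments=[[[0.3,0,0,0,0,0,0],[0.3,0,0,0,0,0,0],[0.3,0,0,0,0,0,0],[0.3,0,0,0,0,0,0],[0.3,0,0,0,0,0,0],[0.3,0,0,0.003,0,0,0],[0.3,0,0,0.003,0,0,0],[0.3,0,0,0.002,0,0,0],[0.3,0,0,0,0,0,0]]])

```text
time_s: 5.78
position: [617.7, 185.4, 170.3]
orientation: [-2.071, -2.362, 0.001]
ft_force: [-0.0, -0.7, 0.0]
width: 64.3
grasp_force: 0.0
```

```bash
python3 - <<'E'
from h import *
S=grab("scene");a=.131
d=np.array([np.cos(a),np.sin(a),0]); e=np.array([-np.sin(a),np.cos(a),0])
o=obs();p=o["position"]; print(p,o["width"])
x0,y0,k=310,120,8
im=np.ascontiguousarray(cv2.resize(S["color"][y0:y0+70,x0:x0+90,::-1],None,fx=k,fy=k,interpolation=cv2.INTER_CUBIC))
for s in(-1,1):
    q=[p+s*d*(o["width"]/2+t)+y*e+[0,0,z] for t in(0,19) for y in (-9.5,9.5) for z in (0,19)]
    for u in proj(S,q): cv2.circle(im,tuple(int(v) for v in (u-[x0,y0]+.5)*k),2,(0,255,0),-1)
cv2.imwrite("pics/c6.png",im)
E
```

```text
[617.82717849 185.46894022 170.48989642] 64.6434115421109
```

View pics/c6.png

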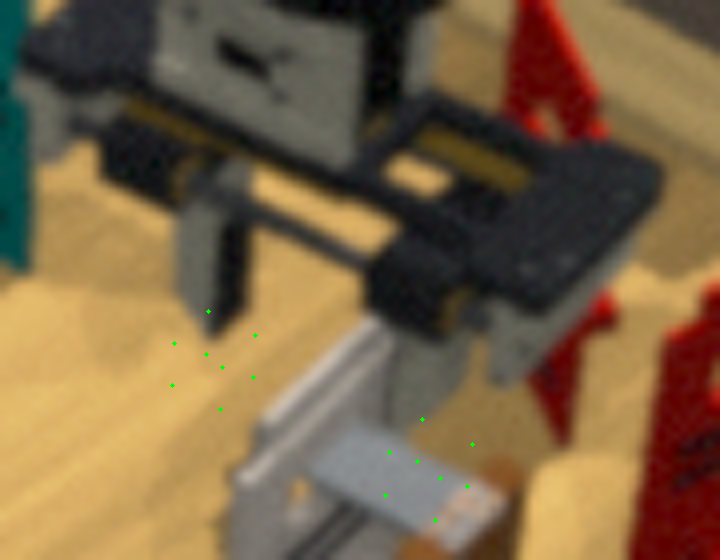

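Clear view: the fingers straddle the lip with good horizontal alignment, but their tips at (210,338) sit about 25–28 mm above the projected TCP. I'll go down another 18 mm and close.

Emit:
send_rows(increments=[[[0.3,0,0,0.005,0,0,0],[0.3,0,0,0.005,0,0,0],[0.3,0,0,0.004,0,0,0],[0.3,0,0,0.004,0,0,0],[0.3,0,0,0,0,0,0]]])

```text
time_s: 6.45
position: [617.6, 185.3, 152.2]
orientation: [-2.071, -2.362, 0.001]
ft_force: [1.5, -0.3, 0.0]
width: 64.4
grasp_force: 0.0
```

Emit:
send_rows(increments=[[[0.7,0,0,0,0,0,0],[0.9,0,0,0,0,0,0],[1,0,0,0,0,0,0],[1,0,0,0,0,0,0],[1,0,0,0,0,0,0],[1,0,0,0,0,0,0],[1,0,0,0,0,0,0],[1,0,0,0,0,0,0]]], grip_force=40)

```text
time_s: 7.45
position: [617.7, 185.4, 152.8]
orientation: [-2.071, -2.362, 0.001]
ft_force: [-1.2, -1.2, 2.2]
width: 4.6
grasp_force: 40.3
```

Emit:
send_rows(increments=[[[1,0,0,-0.004,0,0,0],[1,0,0,-0.004,0,0,0],[1,0,0,-0.004,0,0,0],[1,0,0,0,0,0,0],[1,0,0,0,0,0,0]]], grip_force=50)

```text
time_s: 8.07
position: [617.8, 185.4, 164.6]
orientation: [2.071, 2.362, -0.0]
ft_force: [-0.1, -0.2, -1.7]
width: 4.4
grasp_force: 50.3
```

Emit:
send_rows(increments=[[[1,0,-0.008,0,0,0,0],[1,0,-0.008,0,0,0,0],[1,0,-0.008,0,0,0,0],[1,0,-0.01,0,0,0,0],[1,0,-0.013,0,0,0,0],[1,0,-0.013,0,0,0,0],[1,0,0,0,0,0,0],[1,0,0,0,0,0,0]]])

```text
time_s: 9.07
position: [558.9, 177.5, 164.9]
orientation: [2.071, 2.361, 0.001]
ft_force: [-0.1, 0.1, -2.5]
width: 4.5
grasp_force: 50.3
```

```bash
python3 - <<'E'
from h import *
S=grab("scene");T=grab("top")
o=obs();p=o["position"]; print(p,o["q"].round(2),o["ft_force"],o["width"])
x0,y0,k=290,120,6
a=cv2.resize(S["color"][y0:y0+100,x0:x0+70,::-1],None,fx=k,fy=k,interpolation=cv2.INTER_CUBIC)
b=cv2.resize(T["color"][100:250,240:390,::-1],None,fx=2.5,fy=2.5)
im=np.zeros((600,800,3),np.uint8); im[:,:420]=a; im[:375,425:800]=b
cv2.imwrite("pics/c7.png",im)
E
```

```text
[558.97116763 177.62221691 164.77140866] [ 0.31  0.54 -0.89  1.74  0.47  1.09 -0.6 ] [ 0.24510302  0.1718887  -3.01064377] 4.3891292333244625
```

View pics/c7.png

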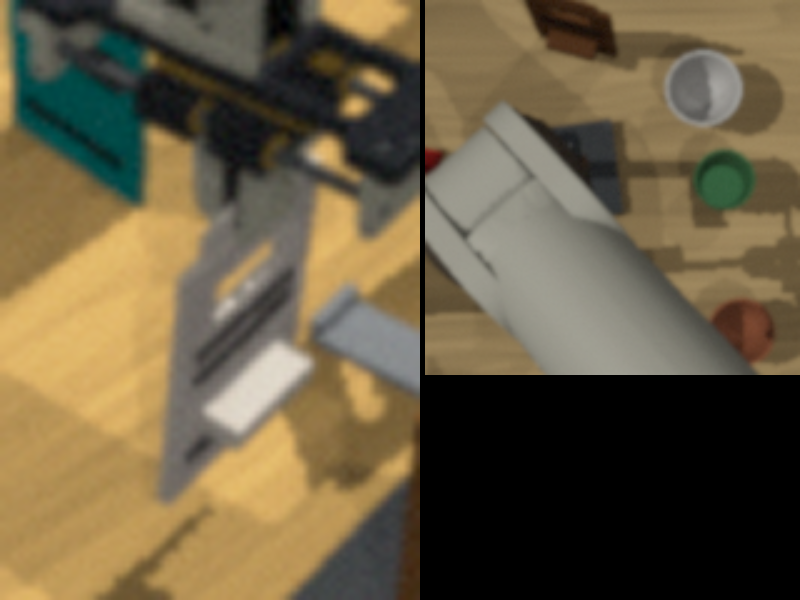

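The view shows the cover off the hook, hanging from the fingers with its rib at (255,385). That was my tenth picture, so from here I work by numbers only. To judge whether the tilt is reachable, I'll fit a simple arm model to the recorded joint and pose data.

```bash
cat > t2.py <<'E'
from ik import *
q=obs()["q"]; E=np.array([525,255,5.])
T=plan([525,255,135],Rcov(np.pi/2,np.pi/2),12)
qq=q
for phi in (90,80,70,60,50,42):
    Rm=Rcov(np.pi/2,np.radians(phi)); p=E-116*Rm[:,2]; qq,e,a=solve(p,Rm,qq); print(phi,p.round(),round(e),round(a,2),qq.round(2))
A=[(E-116*Rcov(np.pi/2,np.radians(f))[:,2],Rcov(np.pi/2,np.radians(f))) for f in (90,66,42)]
T0=np.eye(4);T0[:3,:3]=A[0][1];T0[:3,3]=A[0][0]/1e3
T1=plan(*A[2],10,T0)
E
timeout 100 python3 t2.py
```

```text
12 x [0.0071, 0.0028, 0.0025, 0.0001, 0.0, -0.12]
90 [525. 255. 121.] 0 0.0 [ 0.25  0.77 -1.17  1.76  0.77  1.16  0.41]
80 [525. 235. 119.] 0 0.0 [ 0.49  0.8  -1.29  1.86  0.75  1.02  0.51]
70 [525. 215. 114.] 0 0.0 [ 0.69  0.89 -1.38  1.92  0.74  0.91  0.63]
60 [525. 197. 105.] 0 0.0 [ 0.86  1.03 -1.44  1.96  0.74  0.85  0.76]
50 [525. 180.  94.] 0 0.0 [ 0.99  1.21 -1.47  1.97  0.73  0.83  0.9 ]
42 [525. 169.  83.] 0 0.0 [ 1.07  1.37 -1.48  1.96  0.71  0.84  1.03]
10 x [0.0, -0.0097, 0.0004, -0.0838, 0.0, -0.0]
```

Emit:
send_rows(increments=[[[1,0.0071,0.0028,0.0025,0,0,-0.12],[1,0.0071,0.0028,0.0025,0,0,-0.12],[1,0.0071,0.0028,0.0025,0,0,-0.12],[1,0.0071,0.0028,0.0025,0,0,-0.12],[1,0.0071,0.0028,0.0025,0,0,-0.12],[1,0.0071,0.0028,0.0025,0,0,-0.12],[1,0.0071,0.0028,0.0025,0,0,-0.12],[1,0.0071,0.0028,0.0025,0,0,-0.12],[1,0.0071,0.0028,0.0025,0,0,-0.12],[1,0.0071,0.0028,0.0025,0,0,-0.12],[1,0.0071,0.0028,0.0025,0,0,-0.12],[1,0.0071,0.0028,0.0025,0,0,-0.12],[1,0,0,0,0,0,0]]])

```text
time_s: 10.8
position: [524.3, 254.8, 134.3]
orientation: [-0.001, -3.141, -0.001]
ft_force: [0.9, -0.2, -2.7]
width: 4.5
grasp_force: 50.3
```

Emit:
send_rows(increments=[[[1,0,0,0.006,0,0,0],[1,0,0,0.004,0,0,0],[1,0,0,0.003,0,0,0],[1,0,0,0.003,0,0,0],[1,0,0,0.002,0,0,0],[1,0,0,0,0,0,0]]])

```text
time_s: 11.55
position: [524.5, 254.4, 116.5]
orientation: [0.0, -3.141, 0.0]
ft_force: [0.4, -0.4, -2.5]
width: 4.4
grasp_force: 50.3
```

```bash
python3 - <<'E'
from h import *
o=obs(); print(o["q"].round(2),o["position"].round(1),o["ft_force"].round(2),pose(o)[:3,:3].round(3))
E
```

```text
[ 0.31  0.75 -1.16  1.78  0.76  1.14  0.47] [524.5 254.4 116.5] [ 0.39 -0.38 -2.49] [[-1. -0. -0.]
 [-0.  1. -0.]
 [ 0. -0. -1.]]
```

Emit:
send_rows(increments=[[[1,0,0,-0.003,0,0,0],[1,0,-0.0097,0.0004,-0.0838,0,0],[1,0,-0.0097,0.0004,-0.0838,0,0],[1,0,-0.0097,0.0004,-0.0838,0,0],[1,0,-0.0097,0.0004,-0.0838,0,0],[1,0,-0.0097,0.0004,-0.0838,0,0],[1,0,-0.0097,0.0004,-0.0838,0,0],[1,0,-0.0097,0.0004,-0.0838,0,0],[1,0,-0.0097,0.0004,-0.0838,0,0],[1,0,-0.0097,0.0004,-0.0838,0,0],[1,0,-0.0097,0.0004,-0.0838,0,0],[1,0,0,0,0,0,0]]])

```text
time_s: 13.05
position: [527.0, 165.4, 80.5]
orientation: [0.012, 2.866, 1.282]
ft_force: [-0.5, -1.7, 4.4]
width: 4.9
grasp_force: 50.0
```

```bash
python3 - <<'E'
from h import *
o=obs(); print(o["q"].round(2),o["position"].round(1),o["ft_force"].round(2),pose(o)[:3,:3].round(3)); T=pose(o); print("rear",T[:3,3]*1e3+116*T[:3,2])
E
```

```text
[ 1.12  1.33 -1.4   1.94  0.61  0.83  1.18] [527.  165.4  80.5] [-0.46 -1.71  4.38] [[-1.     0.006  0.004]
 [ 0.007  0.666  0.746]
 [ 0.002  0.746 -0.666]]
rear [527.48688137 251.88130422   3.17559568]
```

Emit:
send_rows(increments=[[[0.9,0,0,0,0,0,0],[0.85,0,0,0,0,0,0],[0.8,0,0,0,0,0,0],[0.75,0,0,0,0,0,0],[0.7,0,0,0,0,0,0],[0.65,0,0,0,0,0,0],[0.6,0,0,0,0,0,0],[0.55,0,0,0,0,0,0],[0.5,0,0,0,0,0,0],[0.45,0,0,0,0,0,0],[0.4,0,0,0,0,0,0],[0.4,0,-0.0037,0.0033,0,0,0],[0.4,0,-0.0037,0.0033,0,0,0],[0.4,0,-0.0037,0.0033,0,0,0],[0.4,0,-0.0037,0.0033,0,0,0],[0.4,0,-0.0037,0.0033,0,0,0],[0.4,0,-0.0037,0.0033,0,0,0],[0.4,0,0,0,0,0,0]]], grip_force=10)

```text
time_s: 15.3
position: [524.3, 168.3, 51.2]
orientation: [0.0, -2.869, -1.278]
ft_force: [0.1, 0.1, -1.0]
width: 55.2
grasp_force: 0.4
```

Emit:
send_rows(increments=[[[0.4,-0.004,0,-0.005,0,0,0],[0.4,-0.004,0,-0.005,0,0,0],[0.4,-0.004,0,-0.005,0,0,0],[0.4,-0.004,0,-0.005,0,0,0],[0.4,-0.004,0,-0.005,0,0,0],[0.4,-0.004,0,-0.005,0,0,0],[0.4,0,0,-0.006,0,0,0],[0.4,0,0,-0.006,0,0,0],[0.4,0,0,-0.006,0,0,0],[0.4,0,0,0,0,0,0],[0.4,0,0,0,0,0,0]]])

```text
time_s: 16.68
position: [548.4, 132.5, 83.6]
orientation: [0.0, -2.87, -1.278]
ft_force: [0.5, -0.0, -0.3]
width: 54.9
grasp_force: 0.0
```

```bash
cat > seg.py <<'E'
from h import *
S=grab("scene");T=grab("top"); pickle.dump((S,T),open("f3.pkl","wb"))
o=obs(); print(o["position"].round(1),o["q"].round(2),o["ft_force"].round(1))
for n,f in(("top",T),("scene",S)):
    hsv=cv2.cvtColor(f["color"],cv2.COLOR_RGB2HSV)
    q=proj(f,[[525,170,5]])[0]; print(n,"expected",q.round())
    m=((hsv[...,1]<60)&(hsv[...,2]>90)).astype(np.uint8)
    x,y=int(q[0]),int(q[1]); w=45
    sub=m[max(y-w,0):y+w,x-w:x+w]
    for r in sub[::3,::2]: print("".join(".#"[v] for v in r))
E
python3 seg.py
```

```text
[548.3 132.6  83.6] [ 1.13  1.34 -1.41  1.86  0.59  0.92  1.24] [-0.4  0.1 -0.2]
top expected [304. 216.]
..............######.........................
..............######.........................
..............######.........................
..............######.........................
..............######.........................
.............................................
...............................####..........
...............................####..........
...............................####..........
......................#############..........
.........##########################..........
.........############.#############..........
.........############.#####..######..........
.........############.##.##...#####..........
.........####.#######.##.##....####..........
.........####.#######.##.##....####..........
.........####.#######.##.###...######........
.........####.##########.############........
..........###.########.#.###########.........
..........#########################..........
..........####################...............
..........##................
[... 1092 characters left out ...]
##........
....#.##.......##########.#########..........
####.###...........###############......#....
#######......###.....###########.............
######.......#####.....########..............
............#########..######................
............###############..................
...............###########...................
.................#######.....................
......###.....................#..............
.............................................
.............................................
.............................................
.............................................
.............................................
.............................................
```

Emit:
send_rows(increments=[[[0.4,0,0.0075,-0.0067,0,0,0],[0.5,0,0.0075,-0.0067,0,0,0],[0.6,0,0.0075,-0.0067,0,0,0],[0.6,0,0.0075,-0.0067,0,0,0],[0.6,0,0.0075,-0.0067,0,0,0],[0.6,0,0.0075,-0.0067,0,0,0]]])

```text
time_s: 17.52
position: [548.6, 132.7, 144.8]
orientation: [-0.0, 2.87, 1.278]
ft_force: [0.3, 0.6, -0.1]
width: 36.9
grasp_force: 0.0
```

```bash
python3 - <<'E'
from h import *
o=obs(); print(o["position"].round(1),o["q"].round(2))
plan([521.7,210.2,110],Rdown(1.689+np.pi/2),8)
E
```

```text
[548.6 132.7 144.8] [ 1.15  1.26 -1.48  1.86  0.5   0.96  1.22]
8 x [0.0029, 0.007, 0.0086, 0.1046, 0.0062, -0.0139]
```

Emit:
send_rows(increments=[[[0.6,0.0029,0.007,0.0086,0.1046,0.0062,-0.0139],[0.6,0.0029,0.007,0.0086,0.1046,0.0062,-0.0139],[0.6,0.0029,0.007,0.0086,0.1046,0.0062,-0.0139],[0.6,0.0029,0.007,0.0086,0.1046,0.0062,-0.0139],[0.6,0.0029,0.007,0.0086,0.1046,0.0062,-0.0139],[0.6,0.0029,0.007,0.0086,0.1046,0.0062,-0.0139],[0.6,0.0029,0.007,0.0086,0.1046,0.0062,-0.0139],[0.6,0.0029,0.007,0.0086,0.1046,0.0062,-0.0139],[0.6,0,0,0,0,0,0]]])

```text
time_s: 18.65
position: [519.9, 215.1, 110.1]
orientation: [-0.199, 3.134, 0.002]
ft_force: [0.7, 0.1, 0.0]
width: 36.4
grasp_force: 0.0
```

Emit:
send_rows(increments=[[[0.6,0,-0.001,0.02,0,0,0],[0.6,0,-0.001,0.02,0,0,0],[0.6,0,0,0.02,0,0,0],[0.6,0,0,0.015,0,0,0],[0.6,0,0,0.01,0,0,0],[0.6,0,0,0.005,0,0,0],[0.6,0,0,0.004,0,0,0],[0.6,0,0,0,0,0,0]]])

```text
time_s: 19.7
position: [522.3, 208.4, 15.2]
orientation: [-0.186, 3.136, 0.0]
ft_force: [0.5, 0.7, -0.1]
width: 36.8
grasp_force: 0.0
```

Emit:
send_rows(increments=[[[0.6,0,0,0.003,0,0,0],[0.6,0,0,0.003,0,0,0],[0.6,0,0,0.003,0,0,0],[0.6,0,0,0,0,0,0]]])

```text
time_s: 20.2
position: [521.9, 208.1, 5.7]
orientation: [0.186, -3.136, -0.0]
ft_force: [0.2, 0.3, -0.3]
width: 36.7
grasp_force: 0.0
```

Emit:
send_rows(increments=[[[0.6,0,0,0.002,0,0,0],[0.6,0,0,0.002,0,0,0],[0.6,0,0,0.002,0,0,0],[0.6,0,0,0,0,0,0]]])

```text
time_s: 20.7
position: [522.0, 208.2, -0.2]
orientation: [0.186, -3.136, -0.0]
ft_force: [0.1, -0.4, 0.7]
width: 36.8
grasp_force: 0.0
```

Emit:
send_rows(increments=[[[0.6,0,0,0.002,0,0,0],[0.6,0,0,0.002,0,0,0],[0.6,0,0,0.002,0,0,0],[0.6,0,0,0,0,0,0]]])

```text
time_s: 21.2
position: [522.0, 208.2, -6.2]
orientation: [0.186, -3.136, -0.0]
ft_force: [-0.1, 0.2, 0.8]
width: 36.9
grasp_force: 0.0
```

Emit:
send_rows(increments=[[[0.6,0,0,0.002,0,0,0],[0.6,0,0,0.002,0,0,0],[0.6,0,0,0,0,0,0]]])

```text
time_s: 21.58
position: [522.0, 208.1, -10.2]
orientation: [0.186, -3.136, -0.0]
ft_force: [-0.1, -0.3, -0.4]
width: 36.7
grasp_force: 0.0
```

Emit:
send_rows(increments=[[[0.6,0,0,0.0015,0,0,0],[0.6,0,0,0.0015,0,0,0],[0.6,0,0,0,0,0,0]]])

```text
time_s: 21.95
position: [522.1, 208.2, -13.1]
orientation: [0.186, -3.136, -0.0]
ft_force: [1.0, -0.7, -0.9]
width: 37.0
grasp_force: 0.0
```

Emit:
send_rows(increments=[[[0.6,0,0,0.0015,0,0,0],[0.6,0,0,0.0015,0,0,0],[0.6,0,0,0,0,0,0]]])

```text
time_s: 22.32
position: [522.1, 208.1, -16.1]
orientation: [0.186, -3.136, -0.0]
ft_force: [0.2, -0.4, 0.4]
width: 36.5
grasp_force: 0.0
```

Emit:
send_rows(increments=[[[0.8,0,0,0.001,0,0,0],[0.9,0,0,0,0,0,0],[1,0,0,0,0,0,0],[1,0,0,0,0,0,0],[1,0,0,0,0,0,0],[1,0,0,0,0,0,0]]], grip_force=50)

```text
time_s: 23.08
position: [522.1, 208.3, -17.0]
orientation: [0.186, -3.136, -0.001]
ft_force: [-0.3, 0.7, -1.5]
width: 13.8
grasp_force: 49.8
```

Emit:
send_rows(increments=[[[1,0,0,-0.01,0,0,0],[1,0,0,-0.02,0,0,0],[1,0,0,-0.03,0,0,0],[1,0,0,-0.03,0,0,0],[1,0,0,-0.03,0,0,0],[1,0,0,-0.03,0,0,0],[1,0,0,0,0,0,0]]])

```text
time_s: 23.95
position: [523.8, 209.3, 136.3]
orientation: [-0.186, 3.131, 0.002]
ft_force: [-0.2, 0.6, -2.1]
width: 13.7
grasp_force: 49.8
```

```bash
cat >> h.py <<'E'
CL=[640,-245.6,-.262]; G=np.array([32,0.,-17])   # reading point in cover frame
def covR(phi,yaw=None): return R.from_euler("z",CL[2] if yaw is None else yaw).as_matrix()@R.from_euler("y",-phi,degrees=True).as_matrix()
def tool_for(lip,phi,yaw=None,g=None): # lip in cleaner frame
    Rc=covR(phi,yaw); g=G if g is None else g; p=world(CL,[lip])[0]+Rc@(g-np.array([-89,0,0]))
    return p,np.c_[Rc[:,1],Rc[:,0],-Rc[:,2]]
def cover_state(T=None): # lip, rear in cleaner frame; slope
    T=pose() if T is None else T; Rc=np.c_[T[:3,1],T[:3,0],-T[:3,2]]; o=T[:3,3]*1e3-Rc@G
    f=lambda v:(R.from_euler("z",-CL[2]).as_matrix()@(o+Rc@np.array(v)-[CL[0],CL[1],0])).round(1)
    print("lip",f([-89,0,0]),"rear",f([75,0,0]),"slope",np.degrees(np.arcsin(Rc[2,0])).round(2),"roll",np.degrees(np.arcsin(Rc[2,1])).round(2),"yaw",(np.arctan2(Rc[1,0],Rc[0,0])-CL[2]).round(4))
E
cat > t6.py <<'E'
from h import *
T=pose(); p1,R1=tool_for([-60,0,110],0); print(p1,T[:3,3])
R0=T[:3,:3]; p0=T[:3,3]*1e3; dr=(R.from_matrix(R0).inv()*R.from_matrix(R1)).as_rotvec(); print(dr)
n=15; C=R0; rows=[]
for k in range(n):
    d=(p1-p0)/n/1e3; w=dr/12 if k>=3 else dr*0
    rows.append([1]+[round(float(v),4) for v in np.r_[C.T@d,w]]); C=C@R.from_rotvec(w).as_matrix()
print(rows)
E
python3 t6.py
```

```text
[ 698.91830696 -261.3997818    93.        ] [0.52376621 0.20930899 0.13634757]
[0.00585637 0.00236472 1.95130525]
[[1, -0.0079, -0.0325, 0.0029, 0.0, 0.0, 0.0], [1, -0.0079, -0.0325, 0.0029, 0.0, 0.0, 0.0], [1, -0.0079, -0.0325, 0.0029, 0.0, 0.0, 0.0], [1, -0.0079, -0.0325, 0.0029, 0.0005, 0.0002, 0.1626], [1, -0.013, -0.0308, 0.0029, 0.0005, 0.0002, 0.1626], [1, -0.0179, -0.0283, 0.0029, 0.0005, 0.0002, 0.1626], [1, -0.0222, -0.0251, 0.0029, 0.0005, 0.0002, 0.1626], [1, -0.026, -0.0211, 0.0029, 0.0005, 0.0002, 0.1626], [1, -0.029, -0.0166, 0.0029, 0.0005, 0.0002, 0.1626], [1, -0.0314, -0.0117, 0.0029, 0.0005, 0.0002, 0.1626], [1, -0.0328, -0.0065, 0.0029, 0.0005, 0.0002, 0.1626], [1, -0.0335, -0.0011, 0.0029, 0.0005, 0.0002, 0.1626], [1, -0.0332, 0.0044, 0.0029, 0.0005, 0.0002, 0.1626], [1, -0.0321, 0.0097, 0.0029, 0.0005, 0.0002, 0.1626], [1, -0.0301, 0.0147, 0.0029, 0.0005, 0.0002, 0.1626]]
```

Emit:
send_rows(increments=[[[1,-0.0079,-0.0325,0.0029,0,0,0],[1,-0.0079,-0.0325,0.0029,0,0,0],[1,-0.0079,-0.0325,0.0029,0,0,0],[1,-0.0079,-0.0325,0.0029,0.0005,0.0002,0.1626],[1,-0.013,-0.0308,0.0029,0.0005,0.0002,0.1626],[1,-0.0179,-0.0283,0.0029,0.0005,0.0002,0.1626],[1,-0.0222,-0.0251,0.0029,0.0005,0.0002,0.1626],[1,-0.026,-0.0211,0.0029,0.0005,0.0002,0.1626],[1,-0.029,-0.0166,0.0029,0.0005,0.0002,0.1626],[1,-0.0314,-0.0117,0.0029,0.0005,0.0002,0.1626],[1,-0.0328,-0.0065,0.0029,0.0005,0.0002,0.1626],[1,-0.0335,-0.0011,0.0029,0.0005,0.0002,0.1626],[1,-0.0332,0.0044,0.0029,0.0005,0.0002,0.1626],[1,-0.0321,0.0097,0.0029,0.0005,0.0002,0.1626],[1,-0.0301,0.0147,0.0029,0.0005,0.0002,0.1626],[1,0,0,0,0,0,0],[1,0,0,0,0,0,0]]])

```text
time_s: 26.08
position: [696.5, -261.1, 88.8]
orientation: [-2.487, -1.912, 0.009]
ft_force: [-0.3, 1.4, -2.3]
width: 13.5
grasp_force: 49.8
```

```bash
cat > t9.py <<'E'
from h import *
T=plan(*tool_for([-62,2,85],13),8); cover_state(T)
T=plan(*tool_for([-62,2,64],13),8,T)
E
python3 t9.py
```

```text
8 x [0.0002, 0.0002, -0.0008, -0.0291, 0.0002, 0.0004]
lip [-62.   2.  85.] rear [ 97.8   2.  121.9] slope 13.0 roll 0.0 yaw 0.0
8 x [-0.0, -0.0006, 0.0026, 0.0, -0.0, 0.0]
```

Emit:
send_rows(increments=[[[1,0.0002,0.0002,-0.0008,-0.0291,0.0002,0.0004],[1,0.0002,0.0002,-0.0008,-0.0291,0.0002,0.0004],[1,0.0002,0.0002,-0.0008,-0.0291,0.0002,0.0004],[1,0.0002,0.0002,-0.0008,-0.0291,0.0002,0.0004],[1,0.0002,0.0002,-0.0008,-0.0291,0.0002,0.0004],[1,0.0002,0.0002,-0.0008,-0.0291,0.0002,0.0004],[1,0.0002,0.0002,-0.0008,-0.0291,0.0002,0.0004],[1,0.0002,0.0002,-0.0008,-0.0291,0.0002,0.0004],[1,0,0,0,0,0,0],[1,-0.0,-0.0006,0.0026,0,0,0],[1,-0.0,-0.0006,0.0026,0,0,0],[1,-0.0,-0.0006,0.0026,0,0,0],[1,0,0,0,0,0,0],[1,0,0,0,0,0,0]]])

```text
time_s: 27.92
position: [698.7, -261.1, 88.2]
orientation: [2.345, 1.794, 0.205]
ft_force: [-0.1, 0.8, -2.2]
width: 13.4
grasp_force: 49.8
```

```bash
cat > st.py <<'E'
from h import *
o=obs(); Rl=R.from_euler("z",-CL[2]).as_matrix(); print(o["position"].round(1),"F cleaner axes",(Rl@o["ft_force"]).round(1),"M",(Rl@o["wrist_torque"]).round(2),o["width"].round(1),o["time_s"]); cover_state(pose(o))
E
python3 st.py
```

```text
Traceback (most recent call last):
  File "st.py", line 2, in <module>
    o=obs(); Rl=R.from_euler("z",-CL[2]).as_matrix(); print(o["position"].round(1),"F cleaner axes",(Rl@o["ft_force"]).round(1),"M",(Rl@o["wrist_torque"]).round(2),o["width"].round(1),o["time_s"]); cover_state(pose(o))
                                                                                                                                                                    ^^^^^^^^^^^^^^^^
AttributeError: 'float' object has no attribute 'round'
```

```bash
sed -i 's/o\["width"\].round(1)/round(o["width"],1)/' st.py; python3 st.py
```

```text
[ 698.7 -261.1   88.2] F cleaner axes [-0.3  0.8 -2.2] M [-0.    0.21  0.  ] 13.4 27.925
lip [-61.    0.6  77.4] rear [ 98.8   0.2 114.5] slope 13.07 roll -0.05 yaw -0.0027
```

Emit:
send_rows(increments=[[[1,0,-0.0006,0.0026,0,0,0],[1,0,-0.0006,0.0026,0,0,0],[1,0,-0.0006,0.0026,0,0,0],[1,0,0,0,0,0,0]]])

```text
time_s: 28.42
position: [698.3, -261.0, 79.8]
orientation: [2.346, 1.794, 0.204]
ft_force: [-0.2, -0.0, -2.7]
width: 13.2
grasp_force: 49.8
```

```bash
python3 st.py
```

```text
[ 698.3 -261.    79.8] F cleaner axes [-0.2 -0.1 -2.7] M [0.05 0.17 0.02] 13.2 28.425
lip [-61.4   0.5  69.1] rear [9.840e+01 1.000e-01 1.061e+02] slope 13.03 roll -0.05 yaw -0.0027
```

Emit:
send_rows(increments=[[[1,0.001,-0.0004,0.0019,0,0,0],[1,0,-0.0004,0.0019,0,0,0],[1,0,-0.0004,0.0019,0,0,0],[1,0,0,0,0,0,0]]])

```text
time_s: 28.92
position: [698.8, -260.2, 74.1]
orientation: [2.346, 1.794, 0.204]
ft_force: [-0.0, 0.3, -2.9]
width: 13.5
grasp_force: 49.8
```

```bash
python3 st.py
```

```text
[ 698.8 -260.2   74.1] F cleaner axes [-0.1  0.2 -2.9] M [ 0.01  0.25 -0.01] 13.5 28.925
lip [-61.1   1.5  63.4] rear [ 98.6   1.1 100.4] slope 13.05 roll -0.06 yaw -0.0027
```

Emit:
send_rows(increments=[[[1,0,-0.0024,-0.0004,0,0,0],[1,0,-0.0024,-0.0004,0,0,0],[1,0,-0.0024,-0.0004,0,0,0],[1,0,-0.0024,-0.0006,0,0,0],[1,0,-0.0024,-0.0006,0,0,0],[1,0,-0.0024,-0.0006,0,0,0],[1,0,-0.0024,-0.0006,0,0,0],[1,0,0,0,0,0,0]]])

```text
time_s: 29.92
position: [682.2, -255.7, 74.2]
orientation: [2.345, 1.794, 0.204]
ft_force: [-0.4, 0.3, -2.8]
width: 13.5
grasp_force: 49.8
```

```bash
python3 st.py
```

```text
[ 682.2 -255.7   74.2] F cleaner axes [-0.4  0.2 -2.8] M [-0.06  0.19 -0.03] 13.5 29.925
lip [-78.3   1.6  63.4] rear [ 81.5   1.1 100.4] slope 13.07 roll -0.06 yaw -0.0027
```

Emit:
send_rows(increments=[[[1,0,-0.002,-0.0003,0,0,0],[1,0,-0.002,-0.0003,0,0,0],[1,0,-0.002,-0.0003,0,0,0],[1,0,0,0,0,0,0]]])

```text
time_s: 30.42
position: [676.4, -254.1, 73.6]
orientation: [2.345, 1.794, 0.204]
ft_force: [0.0, -0.9, -2.7]
width: 13.3
grasp_force: 49.8
```

```bash
python3 st.py
```

```text
[ 676.4 -254.1   73.6] F cleaner axes [ 0.3 -0.8 -2.7] M [ 0.    0.22 -0.02] 13.3 30.425
lip [-84.4   1.6  62.8] rear [75.4  1.1 99.9] slope 13.06 roll -0.06 yaw -0.0027
```

Emit:
send_rows(increments=[[[1,0,-0.0015,-0.0003,0,0,0],[1,0,-0.0015,-0.0003,0,0,0],[1,0,0,0,0,0,0]]])

```text
time_s: 30.8
position: [673.5, -253.3, 73.6]
orientation: [2.345, 1.794, 0.204]
ft_force: [-0.0, -0.1, -1.8]
width: 13.5
grasp_force: 49.8
```

```bash
python3 st.py
```

```text
[ 673.5 -253.3   73.6] F cleaner axes [ 0.  -0.1 -1.8] M [ 0.04  0.24 -0.02] 13.5 30.8
lip [-87.3   1.6  62.8] rear [72.4  1.1 99.9] slope 13.07 roll -0.06 yaw -0.0026
```

Emit:
send_rows(increments=[[[1,0,-0.0015,-0.0003,0,0,0],[1,0,-0.0015,-0.0003,0,0,0],[1,0,0,0,0,0,0]]])

```text
time_s: 31.18
position: [670.9, -252.5, 73.7]
orientation: [2.345, 1.794, 0.205]
ft_force: [1.0, 0.3, -2.4]
width: 13.6
grasp_force: 49.8
```

```bash
python3 st.py
```

```text
[ 670.9 -252.5   73.7] F cleaner axes [ 0.9  0.6 -2.4] M [0.06 0.03 0.01] 13.6 31.175
lip [-90.1   1.7  62.8] rear [ 69.7   1.3 100. ] slope 13.1 roll -0.05 yaw -0.0025
```

Emit:
send_rows(increments=[[[1,0,-0.0015,-0.0003,0,0,0],[1,0,-0.001,-0.0002,0,0,0],[1,0,0,0,0,0,0]]])

```text
time_s: 31.55
position: [670.4, -251.8, 74.7]
orientation: [2.342, 1.793, 0.209]
ft_force: [4.6, 0.2, -1.4]
width: 13.5
grasp_force: 49.9
```

```bash
python3 st.py
```

```text
[ 670.4 -251.8   74.7] F cleaner axes [ 4.4  1.4 -1.4] M [ 0.14 -1.1   0.18] 13.5 31.55
lip [-90.7   2.1  63.4] rear [ 68.9   1.8 101.2] slope 13.31 roll -0.02 yaw -0.0021
```

Emit:
send_rows(increments=[[[1,0,0.002,0.0006,0,0,0],[1,0,0.002,0.0007,0,0,0],[1,0,0,0,0,0,0],[1,0,0,0,0,0,0]]])

```text
time_s: 32.05
position: [671.4, -253.0, 72.4]
orientation: [2.347, 1.795, 0.203]
ft_force: [0.0, -0.2, -2.8]
width: 13.6
grasp_force: 49.8
```

```bash
python3 st.py; cat > t10.py <<'E'
from h import *
T=plan(*tool_for([-87.7,1.5,61],4),8); plan(*tool_for([-87.7,1.5,60.2],0),5,T)
E
python3 t10.py
```

```text
[ 671.4 -253.    72.4] F cleaner axes [ 0.1 -0.2 -2.8] M [ 0.03  0.26 -0.05] 13.6 32.05
lip [-89.5   1.4  61.8] rear [70.3  0.9 98.6] slope 12.98 roll -0.07 yaw -0.0029
8 x [0.0001, -0.0002, 0.0025, 0.0196, 0.0002, -0.0004]
5 x [-0.0, -0.0003, 0.0018, 0.014, -0.0, 0.0]
```

Emit:
send_rows(increments=[[[1,0,-0.0002,0.0025,0.0196,0,-0.0004],[1,0,-0.0002,0.0025,0.0196,0,-0.0004],[1,0,-0.0002,0.0025,0.0196,0,-0.0004],[1,0,-0.0002,0.0025,0.0196,0,-0.0004],[1,0,-0.0002,0.0025,0.0196,0,-0.0004],[1,0,0,0,0,0,0]]])

```text
time_s: 32.8
position: [673.7, -253.2, 60.3]
orientation: [2.41, 1.847, 0.118]
ft_force: [-0.8, -0.7, -1.5]
width: 13.5
grasp_force: 49.8
```

```bash
python3 st.py
```

```text
[ 673.7 -253.2   60.3] F cleaner axes [-0.6 -0.9 -1.5] M [-0.02  0.14 -0.01] 13.5 32.8
lip [-87.7   1.5  61.5] rear [75.   1.4 82.7] slope 7.41 roll -0.06 yaw -0.0008
```

Emit:
send_rows(increments=[[[1,0,-0.0002,0.0025,0.0196,0,0],[1,0,-0.0002,0.0025,0.0196,0,0],[1,0,-0.0002,0.0025,0.0196,0,0],[1,0,0,0,0,0,0]]])

```text
time_s: 33.3
position: [673.8, -253.3, 52.6]
orientation: [2.448, 1.876, 0.065]
ft_force: [-2.5, 0.2, 1.0]
width: 13.6
grasp_force: 49.9
```

```bash
python3 st.py
```

```text
[ 673.8 -253.3   52.6] F cleaner axes [-2.4 -0.4  1. ] M [-0.01  0.43  0.  ] 13.6 33.3
lip [-87.2   1.4  61.1] rear [76.4  1.3 72.6] slope 4.03 roll -0.07 yaw -0.001
```

Emit:
send_rows(increments=[[[1,0,-0.0004,0.0018,0.014,0,0],[1,0,-0.0004,0.0018,0.014,0,0],[1,0,-0.0004,0.0018,0.014,0,0],[1,0,0,0,0,0,0]]])

```text
time_s: 33.8
position: [672.8, -252.8, 47.4]
orientation: [2.475, 1.897, 0.025]
ft_force: [-3.7, 1.0, 2.5]
width: 13.4
grasp_force: 49.9
```

```bash
python3 st.py
```

```text
[ 672.8 -252.8   47.4] F cleaner axes [-3.8 -0.   2.5] M [ 0.17  0.72 -0.01] 13.4 33.8
lip [-87.9   1.6  61. ] rear [76.1  1.5 65.6] slope 1.62 roll -0.06 yaw -0.0008
```

Emit:
send_rows(increments=[[[1,0,0,0.0018,0.014,0,0],[1,0,0,0.0018,0.014,0,0],[1,0,0,0.001,0,0,0],[1,0,0,0,0,0,0],[1,0,0,0,0,0,0]]])

```text
time_s: 34.42
position: [671.9, -252.8, 46.9]
orientation: [2.493, 1.91, -0.004]
ft_force: [-17.4, 3.1, 25.1]
width: 13.3
grasp_force: 50.5
```

```bash
python3 st.py
```

```text
[ 671.9 -252.8   46.9] F cleaner axes [-17.6  -1.5  25.1] M [ 0.02  3.26 -0.02] 13.3 34.425
lip [-88.3   1.5  64. ] rear [75.7  1.3 63.9] slope -0.04 roll -0.16 yaw -0.0012
```

Emit:
send_rows(increments=[[[1,0,0,-0.002,0,0,0],[1,0,-0.001,0,0,0,0],[1,0,-0.001,0,0,0,0],[1,0,0,0,0,0,0]]])

```text
time_s: 34.92
position: [671.9, -252.8, 47.1]
orientation: [2.491, 1.909, 0.001]
ft_force: [-6.5, 1.6, 9.7]
width: 13.6
grasp_force: 50.2
```

```bash
python3 st.py
```

```text
[ 671.9 -252.8   47.1] F cleaner axes [-6.7 -0.1  9.7] M [ 0.05  0.97 -0.04] 13.6 34.925
lip [-88.4   1.5  63.7] rear [75.6  1.3 64.2] slope 0.19 roll -0.1 yaw -0.0011
```

Emit:
send_rows(increments=[[[1,0,-0.001,0,0,0,0],[1,0,-0.001,0,0,0,0],[1,0,0,0,0,0,0]]])

```text
time_s: 35.3
position: [668.9, -251.9, 44.6]
orientation: [2.492, 1.911, -0.001]
ft_force: [-1.4, 1.6, 0.0]
width: 13.9
grasp_force: 49.9
```

```bash
python3 st.py
```

```text
[ 668.9 -251.9   44.6] F cleaner axes [-1.8  1.2  0. ] M [0.18 0.27 0.08] 13.9 35.3
lip [-91.5   1.5  61.5] rear [72.5  1.4 61.6] slope 0.05 roll -0.06 yaw -0.0006
```

Emit:
send_rows(increments=[[[1,0,0,0.001,0,0,0],[1,0,0,0.001,0,0,0],[1,0,0,0,0,0,0]]])

```text
time_s: 35.67
position: [669.3, -252.0, 43.0]
orientation: [2.492, 1.91, -0.0]
ft_force: [-1.3, 1.2, 0.7]
width: 13.5
grasp_force: 50.0
```

```bash
python3 st.py
```

```text
[ 669.3 -252.    43. ] F cleaner axes [-1.6  0.9  0.7] M [0.2  0.55 0.1 ] 13.5 35.675
lip [-91.1   1.6  59.8] rear [72.9  1.4 60. ] slope 0.08 roll -0.06 yaw -0.0008
```

Emit:
send_rows(increments=[[[1,0,0,0.001,0,0,0],[1,0,0,0.0005,0,0,0],[1,0,0,0,0,0,0]]])

```text
time_s: 36.05
position: [669.3, -252.0, 42.9]
orientation: [2.492, 1.91, -0.001]
ft_force: [-4.5, 2.1, 9.4]
width: 13.5
grasp_force: 50.0
```

```bash
python3 st.py
```

```text
[ 669.3 -252.    42.9] F cleaner axes [-4.9  0.9  9.4] M [0.15 1.39 0.05] 13.5 36.05
lip [-91.1   1.6  59.7] rear [72.9  1.4 60. ] slope 0.08 roll -0.1 yaw -0.0009
```

Emit:
send_rows(increments=[[[1,0,0,-0.002,0,0,0],[1,0,0,-0.001,0,0,0],[1,0,0,-0.001,0,0,0],[1,0,0,0,0,0,0]]])

```text
time_s: 36.55
position: [669.0, -252.0, 44.3]
orientation: [2.493, 1.91, -0.0]
ft_force: [2.7, 1.4, -8.0]
width: 13.8
grasp_force: 49.9
```

```bash
python3 st.py
```

```text
[ 669.  -252.    44.3] F cleaner axes [ 2.2  2.1 -8. ] M [ 0.38 -0.4   0.04] 13.8 36.55
lip [-91.3   1.5  61.2] rear [72.7  1.3 61.3] slope 0.05 roll -0.04 yaw -0.0009
```

The cover stopped after rising exactly 1.5 mm, so the latch holds it. I'll release and retreat.

Emit:
send_rows(increments=[[[1,0,0,0.0015,0,0,0],[1,0,0,0.001,0,0,0],[0.9,0,0,0,0,0,0],[0.8,0,0,0,0,0,0],[0.7,0,0,0,0,0,0],[0.6,0,0,0,0,0,0],[0.6,0,0,0,0,0,0],[0.6,0,0,-0.005,0,0,0],[0.6,0,0,-0.01,0,0,0],[0.6,0,0,-0.02,0,0,0],[0.6,0,0,-0.03,0,0,0],[0.6,0,0,-0.03,0,0,0],[0.6,0,0,-0.03,0,0,0],[0.6,0,0,0,0,0,0],[0.6,0,0,0,0,0,0]]], grip_force=10)

```text
time_s: 38.42
position: [668.9, -252.0, 168.4]
orientation: [2.492, 1.91, -0.001]
ft_force: [-0.6, -0.4, -0.6]
width: 36.7
grasp_force: 0.0
```

```bash
python3 -c "
from plant import arm; print(arm.hand_in())"
```

```text
the job is handed in; nothing more can be done
None
```

The cover is fitted flat in the cleaner and the latch holds it (a test pull stopped after 1.5 mm). The gripper is clear of everything, and I handed the job in with the robot's clock at about 38 s; no verdict came back. I did not check the pots by camera at the end.

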